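Load the beaker steriliser, ease its sprung lid shut and start it

ROBOT

A 6-joint arm with a two-finger parallel gripper is mounted at the origin on the work surface. World frame = base frame: x ahead of the robot, y to its left, z up, the work surface at z = 0. Lengths are in m, angles in rad, forces in N, time in s.
With the tool pointing down it reaches from about 0.3 to 0.875 m from the base axis. Payload 6.4 kg.
Tool frame: the origin (TCP) lies on the mounting face of the last link; the fingertips stand 166 mm ahead of it and the grasp point (between the pads) lies ahead of it (robot.tcp_to_grasp is the z of the grasp point in the tool frame, in m); z points along the fingers, y is the line along which they close (so a half turn about z gives the same grasp; the last joint's range is limited). The gripper opens to 88 mm and grips with 3 to 60 N. Pads are 18 mm wide; open, the fingers measure 123 mm over their backs; the gripper's body (75 mm by 187 mm) begins 45 mm behind the grasp point.
Start: joints at [-1.39, 0.181, 1.607, -0, 1.354, -0.206], TCP at [0.217, -0.533, 0.405] pointing down, gripper open.
Joint ranges: [-2.99, 2.99], [-0.89, 2.07], [0.3, 2.58], [-1.14, 4.28], [0, 2.63], [-3.12, 3.12]. Speed limits (rad/s): [2.57, 2.57, 3.01, 3.14, 3.14, 3.14].

INTERFACE

Orientations are given as a unit quaternion [x, y, z, w].
In Python, from station import robot, cams gives the robot as it stands.
- The arm moves only by the shell command python3 -m pendant 'ROWS' [OPENING] [FORCE]. ROWS is JSON, one flat list of numbers, 4 for each row, row after row: the shift along the tool's x, y, z in mm, then the turn about the tool's z in rad. A call has exactly 8 rows; each row shifts and turns the commanded pose from where the row before left it, along the tool's axes as they then stand; what a row does not reach is not made up. A row lasts 1/10 s, in which the tool goes at most 50 mm and 8.59 degrees, less where a joint would pass 70% of its speed; a pose out of reach is approached as far as the arm can. A call with a gripper value outside its range is refused whole. OPENING is the opening in per cent of the stroke, from 0 (shut) to 100 (fully open), set as the call begins (- or left out, the last holds). The fingers move at their own pace and stop on an object; FORCE is the grip in N (left out, the last holds). Time passes only in rows, so rows that do not move let the fingers close, or fill a call up. It gives the time, the measured TCP pose, the force, the opening and the grip force at its end, in the units of the state.
- robot.observe(): the state, without advancing time (a new reading comes with each control period).
- cams.read_camera(name): name is "scene" or "top" or "wrist"; returns a dict with "image" (400x640x3 uint8, red, green, blue), "depth" (400x640 float32, m along the optical axis (not along the pixel's ray), 0 where there is no reading), "camera_matrix" (3x3 intrinsics, pixels), "pose" (4x4, takes a point from camera to world coordinates). Camera axes: x right, y up, looking along -z (the intrinsics and any distortion apply to the point x, -y, -z); pixel columns grow to the right and rows downward; lengths in m; the calibration is good to about 2 mm. A picture is of the moment at which its call begins.
- robot.hand_in(): hands the job in; it is judged then, once.
The state is a dict: "clock": time; "joints": joint angles; "qd": joint speeds; "effort": joint torques, N m; "eef_pos": TCP position; "eef_rot": TCP orientation; "ft_force": force on the tool from outside, world axes, zero at the start; "wrist_torque": the same for the moment, N m; "width": finger opening in m; "finger_force": force on a finger pad.
Only numpy, scipy, OpenCV 4.12 (cv2) and the standard library are available. Lean on these libraries where they do the work, as an engineer would, in place of code of your own. Each camera call takes 0.05 s, during which the arm holds its last target. There are 200 camera calls.

TASK

Open the steriliser's spring-loaded lid until it stays up by itself and stand every metal beaker that is on the worktop inside, mouth down as they are now. Then bring the lid down by its handle, holding it back all the way so that its spring never snaps it shut, and with the lid shut start the machine: press the white button to its halfway stop, keep it there for two seconds, then press it fully down and let it come up. Leave everything else on the worktop where it is.

Things in the scene. Friction and masses are not known exactly. Their poses are not given: they have to be found in the camera images.
- steriliser: Fixed steriliser: open steel chamber, black lid hinged along its far edge, black control pod on its -y side. Origin on the worktop under the chamber's centre; x away from the robot to the hinge, y along its length, z up. Chamber inside 150 (x) x 300 (y) mm, floor 12 mm up, walls 10 mm, rim 105 mm up. Pod 170 x 80 mm, top 85 mm up, y -160 to -240 mm.
- lid (a joint): Lid angle, rad: 0 shut, 1.75 leaning back on its open stop. Over-centre spring: below about 1.4 rad it is pulled shut (up to 0.7 N m, 3 to 4 N at the handle, strongest in mid-travel, weak near shut) and snaps down if let go; beyond about 1.45 rad it is drawn to the open stop and stays there by itself.
- lid_handle (a point): Centre of the lid's handle: black round bar, 18 mm diameter, 34 mm long, parallel to the hinge, on a 22 mm wide tongue at the middle of the lid's front edge; 205 mm from the hinge line, in the lid's plane. Fingers on its two end faces can point straight down at every lid angle, the bar turning between them. Lid 320 mm long, 8 mm thick.
- lid_hinge (a point): Middle of the hinge line, 85 mm behind the steriliser's origin and 110 mm above the worktop; the hinge runs along the steriliser's y.
- button_cap (a joint): First stage of the button's travel in m: 0 released, 0.006 at the halfway stop; light spring, 1.5 to 3 N.
- button_core (a joint): Second stage of the button's travel in m: 0 until the halfway stop has been reached, 0.006 fully down (cap then 12 mm below its released height); it begins to give only above 9 N and takes about 11 N fully down. Both stages spring back when released.
- button_top (a point): Top centre of the white two-stage start button, a round cap 38 mm in diameter on the pod, 106 mm above the worktop when released; it is pressed straight down, and this point moves with the cap.
- beaker1_mid (a point): Plain metal beaker standing mouth down (closed end up), 80 mm high, 58 mm wide at the foot and 55 mm at the top, about 0.1 kg, its weight low in the thick rim so that it slides rather than tips; this point is its centre, half-way up, z along its axis. May be absent.
- beaker2_mid (a point): Plain metal beaker standing mouth down (closed end up), 80 mm high, 58 mm wide at the foot and 55 mm at the top, about 0.1 kg, its weight low in the thick rim so that it slides rather than tips; this point is its centre, half-way up, z along its axis. May be absent.
- beaker3_mid (a point): Plain metal beaker standing mouth down (closed end up), 80 mm high, 58 mm wide at the foot and 55 mm at the top, about 0.1 kg, its weight low in the thick rim so that it slides rather than tips; this point is its centre, half-way up, z along its axis. May be absent.
- beaker4_mid (a point): Plain metal beaker standing mouth down (closed end up), 80 mm high, 58 mm wide at the foot and 55 mm at the top, about 0.1 kg, its weight low in the thick rim so that it slides rather than tips; this point is its centre, half-way up, z along its axis. May be absent.
- ramekin: Bystander, to be left alone: low white round bowl, rim 84 mm, 45 mm high; origin under its centre.
- sponge: Bystander, to be left alone: flat yellow washing-up sponge 100 x 65 x 30 mm; origin under its centre.
- mug: Bystander, to be left alone: blue ceramic mug with a side handle, 80 mm wide, 90 mm high; origin under its centre.
- soap: Bystander, to be left alone: tall clear soap bottle, 66 mm wide, 190 mm high; origin under its centre.
- spice: Bystander, to be left alone: closed squat green glass jar, 60 mm wide, 85 mm high; origin under its centre.
- storejar: Bystander, to be left alone: closed glass storage jar, 80 mm wide, 130 mm high; origin under its centre.
- spoon: Bystander, to be left alone: wooden spoon 200 mm long, lying flat.
Not all that is in view belongs to the job. What is shaped like the part that bears beaker4_mid but pink or red is not meant. Leave any brown look-alike of the part that bears beaker2_mid alone.

How it is judged:
By the outcome, as a careful person would: the job done as asked, in the order asked, and still so for the second after the job is handed in, with the robot touching nothing.
Of beaker1, beaker2, beaker3, beaker4 only 2 to 3 are there at a start; the rules pass over those that are not, and their reading is None.
At some moment in a run one of beaker1, beaker2, beaker3, beaker4 may be knocked a few centimetres aside while the robot is not near it.
It also fails if it takes over 210 s, if anything falls off the work surface, if the arm or the gripper's body presses on something with over 40 N, if the wrist force passes 120 N, or if a joint passes its speed limit or range.

## Working session

There is one attempt and no reset: what is moved stays moved. The work goes in short steps, Python scripts to look and compute and a shell command to move; the robot and the scene stay as the last step left them, time stands still between calls to the robot, and variables do not carry over. Pictures are saved under pics/ and viewed, at most 14 in all, crops included, and the job is handed in when it is done.

```bash
mkdir -p pics; ls; python3 - <<'E'
from station import robot,cams
import cv2,numpy as np
s=robot.observe();print({k:np.round(v,3) for k,v in s.items()},robot.tcp_to_grasp)
for n in("scene","top"):
    c=cams.read_camera(n);cv2.imwrite(f"pics/{n}0.png",c["image"][:,:,::-1]);np.savez(f"{n}0.npz",**c)
    print(n,c["camera_matrix"].round(1).tolist(),c["pose"].round(3).tolist())
E
```

```text
pics
{'clock': np.float64(0.0), 'joints': array([-1.39 ,  0.182,  1.608, -0.   ,  1.354, -0.206]), 'qd': array([ 0.001, -0.   ,  0.001, -0.001,  0.   ,  0.004]), 'effort': array([-0.0000e+00, -4.3387e+01, -3.4185e+01,  7.0000e-02,  3.9000e-02,
       -0.0000e+00]), 'eef_pos': array([ 0.217, -0.532,  0.404]), 'eef_rot': array([ 0.981,  0.192, -0.   , -0.001]), 'ft_force': array([ 0.364,  0.09 , -0.497]), 'wrist_torque': array([-0.022, -0.007,  0.001]), 'finger_force': np.float64(0.0), 'width': np.float64(0.088)} 0.1473
scene [[484.3, 0.0, 317.6], [0.0, 484.3, 202.9], [0.0, 0.0, 1.0]] [[0.778, -0.4, 0.485, 1.334], [0.628, 0.484, -0.609, -0.982], [0.009, 0.778, 0.628, 1.13], [0.0, 0.0, 0.0, 1.0]]
top [[492.8, 0.0, 314.0], [0.0, 492.8, 197.7], [0.0, 0.0, 1.0]] [[-0.058, 0.975, -0.214, 0.123], [-0.998, -0.057, 0.012, 0.061], [-0.001, 0.214, 0.977, 1.833], [0.0, 0.0, 0.0, 1.0]]
```

View pics/scene0.png

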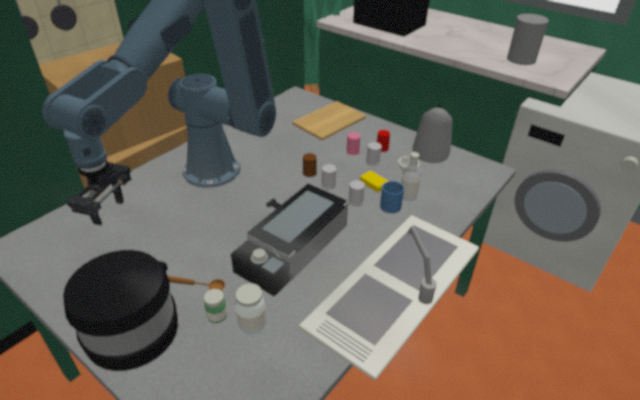

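View pics/top0.png

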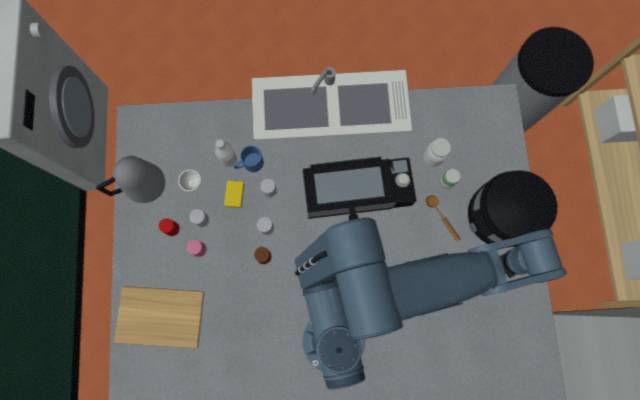

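The top view shows three grey metal beakers at (268,187), (265,225) and (198,217). Look-alikes are brown at (262,255), pink at (195,247) and red at (168,227). The other bystanders are the ramekin (189,180), soap (225,152), mug (252,158), sponge (234,194), spice (451,178) and storejar (437,152). The lid handle is near (353,214) and the button at (402,181).

```bash
cat > h.py <<'E'
import numpy as np,cv2
from station import robot,cams
from scipy.spatial.transform import Rotation as R
def cloud(c):
    v,u=np.mgrid[:400,:640];K=c["camera_matrix"];d=c["depth"]
    p=np.stack([(u-K[0,2])/K[0,0]*d,-(v-K[1,2])/K[1,1]*d,-d],-1)
    w=p@c["pose"][:3,:3].T+c["pose"][:3,3]; w[d==0]=np.nan; return w
def ray(c,u,v,z):
    K=c["camera_matrix"];d=c["pose"][:3,:3]@np.array([(u-K[0,2])/K[0,0],-(v-K[1,2])/K[1,1],-1]);o=c["pose"][:3,3]
    return (o+d*(z-o[2])/d[2])[:3]
def proj(c,p):
    q=np.linalg.inv(c["pose"])@np.append(p,1);K=c["camera_matrix"]
    return np.array([K[0,0]*q[0]/-q[2]+K[0,2],-K[1,1]*q[1]/-q[2]+K[1,2]])
def toolrel(target,s=None,off=0.1473):
    "mm in tool axes that bring the point 'off' ahead of TCP to target"
    s=s or robot.observe();r=R.from_quat(s["eef_rot"])
    return (r.inv().apply(np.array(target)-s["eef_pos"])-[0,0,off])*1000
def blobs(c,lo,hi,box,amin=15):
    "connected blobs of points with height in lo..hi within box x0,x1,y0,y1"
    w=cloud(c);m=(w[...,2]>lo)&(w[...,2]<hi)&(w[...,0]>box[0])&(w[...,0]<box[1])&(w[...,1]>box[2])&(w[...,1]<box[3])
    n,l,st,ce=cv2.connectedComponentsWithStats(m.astype(np.uint8))
    return [(ce[i],st[i,4],w[l==i],c["image"][l==i].mean(0)) for i in range(1,n) if st[i,4]>=amin]
E
cat > a.py <<'E'
from h import *
for n in("top","scene"):
    c=dict(np.load(n+"0.npz"));print(n)
    for ce,a,w,col in blobs(c,.066,.1,(.2,1,.05,.9)):
        print(ce.round(),a,"med",np.nanmedian(w,0).round(3),"mid",((w.max(0)+w.min(0))/2).round(3),"ext",np.ptp(w,axis=0).round(3),col.round())
    for ce,a,w,col in blobs(c,.095,.135,(.3,1,-.5,.3),100):
        b=cv2.minAreaRect(w[:,:2].astype(np.float32));print("ster",ce.round(),a,b,w.mean(0).round(3),cv2.boxPoints(b).round(3).tolist())
c=dict(np.load("top0.npz"));w=cloud(c)
print("btn ray",ray(c,402.5,181,.106),w[181,402],"handle",ray(c,353,214,.11),w[214,353])
im=cv2.resize(c["image"][140:280,140:480,::-1],None,fx=2.35,fy=2.35,interpolation=cv2.INTER_CUBIC);cv2.imwrite("pics/crop1.png",im)
E
python3 a.py
```

```text
top
[249. 156.] 157 med [0.669 0.271 0.083] mid [0.68  0.276 0.083] ext [0.083 0.106 0.033] [ 59.  82. 104.]
[228. 158.] 53 med [0.67  0.346 0.084] mid [0.685 0.355 0.084] ext [0.041 0.062 0.03 ] [109. 111. 109.]
[150. 186.] 213 med [0.573 0.625 0.083] mid [0.611 0.662 0.083] ext [0.133 0.116 0.034] [66. 68. 70.]
[268. 186.] 179 med [0.562 0.205 0.079] mid [0.564 0.205 0.078] ext [0.055 0.052 0.022] [148. 150. 154.]
[109. 193.] 22 med [0.566 0.782 0.082] mid [0.57  0.785 0.083] ext [0.015 0.015 0.033] [38. 24. 21.]
[197. 216.] 188 med [0.464 0.465 0.079] mid [0.464 0.465 0.079] ext [0.053 0.054 0.023] [148. 149. 154.]
[265. 224.] 185 med [0.421 0.222 0.079] mid [0.42  0.223 0.082] ext [0.053 0.054 0.031] [150. 152. 157.]
[167. 225.] 192 med [0.437 0.574 0.079] mid [0.438 0.576 0.08 ] ext [0.052 0.057 0.023] [144.  34.  33.]
[194. 247.] 198 med [0.354 0.475 0.079] mid [0.354 0.477 0.078] ext [0.054 0.054 0.024] [166. 106. 129.]
[262. 254.] 187 med [0.314 0.236 0.079] mid [0.313 0.236 0.078] ext [0.05  0.051 0.025] [91. 61. 38.]
ster [439. 149.] 349 ((0.6555969715118408, -0.42947268486
[... 1966 characters left out ...]
984802246) [ 0.558 -0.287  0.106] [[0.5350000262260437, -0.26899999380111694], [0.5419999957084656, -0.3070000112056732], [0.578000009059906, -0.30000001192092896], [0.5709999799728394, -0.2619999945163727]]
ster [249. 298.] 691 ((0.6623959541320801, -0.4298595190048218), (0.07794399559497833, 0.07534138113260269), 67.83012390136719) [ 0.668 -0.436  0.122] [[0.6129999756813049, -0.4519999921321869], [0.6830000281333923, -0.47999998927116394], [0.7120000123977661, -0.40799999237060547], [0.6420000195503235, -0.3799999952316284]]
btn ray [ 0.54400025 -0.2834793   0.106     ] [ 0.54291075 -0.28070406  0.11090003] handle [ 0.43284149 -0.09535458  0.11      ] [ 0.43145325 -0.09465635  0.11771414]
```

View pics/crop1.png

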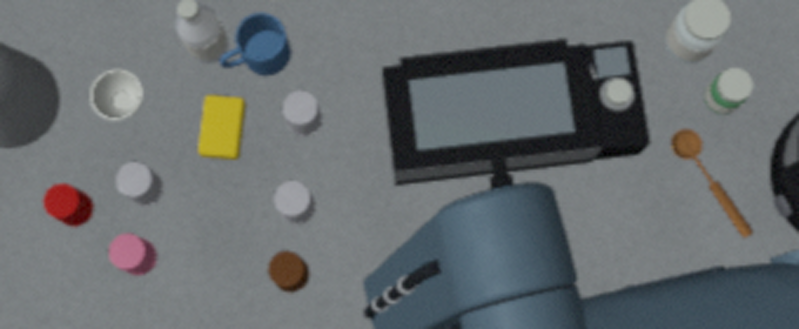

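The close crop confirms three plain grey beakers at about (0.564,0.205), (0.420,0.222) and (0.464,0.465). The brown, pink and red ones stay. The steriliser yaw is about +3.3°. I'll align the tool and move above the handle.

```bash
python3 -m pendant '[0,0,0,0.11, 0,0,0,0.11,0,0,0,0.11,0,0,0,0,0,0,0,0,0,0,0,0,0,0,0,0,0,0,0,0]' 70; python3 -c "
from h import *
print(toolrel([.425,-.10,.25]),robot.observe()['eef_rot'],robot.observe()['joints'])"
```

```text
clock: 0.9
eef_pos: [0.2169, -0.5325, 0.4047]
eef_rot: [1.0, 0.029, -0.0, -0.0]
ft_force: [-0.6, 0.0, 0.1]
width: 0.0618
finger_force: 0.0
[ 232.61545112 -419.82542234    7.39701787] [ 9.99585875e-01  2.87763201e-02 -1.85952603e-05 -2.94656814e-05] [-1.39028081e+00  1.80837775e-01  1.60702708e+00 -2.85245142e-05
  1.35379168e+00  1.22961076e-01]
```

```bash
python3 -m pendant '[30,-20,0,0,30,-38,0,0,30,-38,0,0,25,-38,0,0,20,-40,0,0,20,-40,0,0,20,-40,0,0,20,-40,0,0]'; python3 -m pendant '[15,-42,0,0,15,-42,0,0,8,-42,0,0,0,0,0,0,0,0,0,0,0,0,0,0,0,0,0,0,0,0,0,0]';python3 - <<'E'
from h import *
c=cams.read_camera("wrist");np.savez("w1.npz",**c);cv2.imwrite("pics/w1.png",c["image"][:,:,::-1])
print(toolrel([.425,-.10,.25]),c["pose"].round(3).tolist(),c["camera_matrix"][0,0])
E
```

```text
clock: 1.7
eef_pos: [0.3953, -0.2262, 0.405]
eef_rot: [1.0, 0.029, 0.0, 0.0]
ft_force: [0.8, 0.5, 0.2]
width: 0.0616
finger_force: 0.0
clock: 2.5
eef_pos: [0.4256, -0.1011, 0.4047]
eef_rot: [1.0, 0.027, -0.0, 0.0]
ft_force: [0.2, -1.3, 1.0]
width: 0.0619
finger_force: 0.0
[-0.51280879 -1.03745571  7.36232712] [[0.055, 0.965, 0.258, 0.491], [-0.999, 0.053, 0.014, -0.097], [-0.001, -0.258, 0.966, 0.385], [0.0, 0.0, 0.0, 1.0]] 344.6212405133521
```

View pics/w1.png

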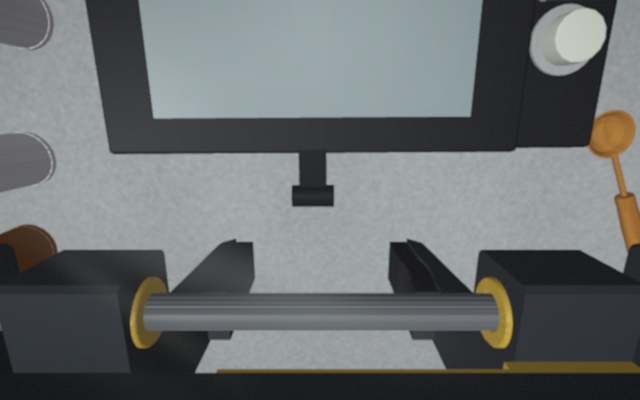

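The handle bar is centred at (313,196), the lid's front corners are at (113,151) and (514,150), and the white button top is at (578,36).

```bash
python3 - <<'E'
from h import *
c=dict(np.load("w1.npz"));w=cloud(c)
print("depth",w[196,313],w[192,313])
H=ray(c,313,195,.114);a=ray(c,113,151,.11);b=ray(c,514,150,.11);B=ray(c,578,36,.106)
print("H",H,"corners",a,b,"len",np.hypot(*(a-b)[:2]),"yaw",np.degrees(np.arctan2(-(a-b)[0],(a-b)[1])),"btn",B,w[36,578])
print(toolrel([H[0],H[1],.11]))
E
```

```text
depth [ 0.42556855 -0.09428661  0.11883872] [ 0.42877554 -0.09412501  0.11860912]
H [ 0.42520943 -0.09419346  0.114     ] corners [0.4514451  0.06623836 0.11      ] [ 0.46964705 -0.25157421  0.11      ] len 0.31833338381694976 yaw 3.277898346292327 btn [ 0.55521523 -0.28448813  0.106     ] [ 0.55530479 -0.28474977  0.10561018]
[ 4.03164353e-02 -6.82586261e+00  1.47362142e+02]
```

```bash
python3 -m pendant '[0,-7,20,0,0,0,25,0,0,0,25,0,0,0,25,0,0,0,20,0,0,0,15,0,0,0,10,0,0,0,7,0]'; python3 -m pendant '[0,0,0,0,0,0,0,0,0,0,0,0,0,0,0,0,0,0,0,0,0,0,0,0,0,0,0,0,0,0,0,0]' 0 20; python3 -c "
from h import *
print(toolrel([.4252,-.0942,.11]),toolrel([.6302,-.0825,.11]))"
```

```text
clock: 3.35
eef_pos: [0.4252, -0.0933, 0.257]
eef_rot: [1.0, 0.028, -0.0, -0.0]
ft_force: [0.3, -0.2, 0.6]
width: 0.0615
finger_force: 0.0
clock: 4.15
eef_pos: [0.4257, -0.0938, 0.2585]
eef_rot: [1.0, 0.029, 0.001, 0.001]
ft_force: [-0.6, -5.0, 0.1]
width: 0.0335
finger_force: 20.0
[-0.7380882  -0.07796259  1.20813195] [ 2.04595306e+02 -7.38658052e-02  1.50335736e+00]
```

```bash
python3 -m pendant '[1,0,-20.5,0,3,0,-20.3,0,5,0,-19.8,0,7,0,-19.2,0,8.9,0,-18.5,0,10.7,0,-17.5,0,12.4,0,-16.3,0,14,0,-15,0]'; python3 -m pendant '[15.4,0,-13.5,0,16.7,0,-11.9,0,17.8,0,-10.2,0,18.7,0,-8.4,0,19.5,0,-6.5,0,20,0,-4.5,0,20.4,0,-2.5,0,20.5,0,-0.4,0]';  python3 -m pendant '[10,0,0.5,0,10,0,1,0,0,0,0,0,0,0,0,0,0,0,0,0,0,0,0,0,0,0,0,0,0,0,0,0]'; python3 -c "
from h import *
d=toolrel([.6302,-.0825,.11]);print(d,np.arctan2(d[2],d[0]))"
```

```text
clock: 4.95
eef_pos: [0.4868, -0.0903, 0.4055]
eef_rot: [1.0, 0.028, -0.001, 0.001]
ft_force: [-1.6, -7.4, -4.1]
width: 0.0338
finger_force: 20.0
clock: 5.75
eef_pos: [0.6367, -0.0815, 0.464]
eef_rot: [1.0, 0.028, 0.001, 0.001]
ft_force: [-1.6, -2.8, -0.7]
width: 0.0337
finger_force: 20.0
clock: 6.55
eef_pos: [0.6559, -0.0804, 0.4623]
eef_rot: [1.0, 0.028, 0.001, 0.001]
ft_force: [2.3, -4.1, 5.3]
width: 0.0336
finger_force: 20.0
[-2.65119742e+01  1.44599620e-01  2.04984489e+02] 1.699418791772972
```

```bash
python3 -m pendant '[0,0,0,0,0,0,0,0,0,0,0,0,0,0,-5,0,0,0,-20,0,0,0,-25,0,-20,0,0,0,-40,0,0,0]' 75; python3 - <<'E'
from h import *
c=cams.read_camera("top");np.savez("t2.npz",**c);cv2.imwrite("pics/t2.png",c["image"][:,:,::-1])
for ce,a,w,col in blobs(c,.066,.1,(.2,.62,.12,.6)):
    print(ce.round(),a,((w.max(0)+w.min(0))/2).round(3),col.round())
for t in([.564,.205,.062],[.42,.222,.062],[.464,.465,.062]): print(toolrel(t).round(1))
E
```

```text
clock: 7.35
eef_pos: [0.5965, -0.0832, 0.5117]
eef_rot: [1.0, 0.029, 0.001, 0.0]
ft_force: [-0.9, 0.3, 0.3]
width: 0.0662
finger_force: 0.0
[268. 185.] 178 [0.564 0.205 0.08 ] [147. 149. 154.]
[197. 216.] 190 [0.464 0.465 0.08 ] [146. 148. 153.]
[265. 224.] 186 [0.421 0.223 0.08 ] [148. 150. 155.]
[167. 225.] 192 [0.436 0.575 0.078] [141.  33.  32.]
[194. 247.] 194 [0.354 0.476 0.081] [166. 106. 129.]
[262. 254.] 186 [0.313 0.236 0.081] [91. 61. 38.]
[  -7.6 -288.   301.1]
[-150.4 -313.3  302.1]
[ -92.5 -553.3  302. ]
```

View pics/t2.png

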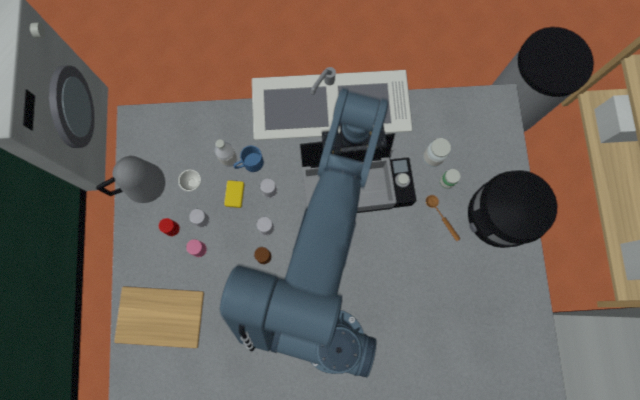

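The lid stands open at row ~145, with the chamber visible at (350,185). The beakers haven't moved, so I'll go to beaker A.

```bash
python3 -m pendant '[-2,-25,0,0,-2,-42,0,0,-2,-42,0,0,-2,-42,0,0,0,-42,20,0,0,-42,25,0,0,-35,30,0,0,-18,35,0]';python3 -m pendant '[0,0,30,0,0,0,10,0,0,0,0,0,0,0,0,0,0,0,0,0,0,0,0,0,0,0,0,0,0,0,0,0]'; cat > wl.py <<'E'
import sys
from h import *
c=cams.read_camera("wrist");t=eval(sys.argv[1])
# beaker = raised blob nearest the expected point
b=blobs(c,.07,.088,(t[0]-.09,t[0]+.09,t[1]-.09,t[1]+.09),40)
for ce,a,w,col in b:
    m=(w.max(0)+w.min(0))/2;k=cv2.minEnclosingCircle(w[:,:2].astype(np.float32))
    print(ce.round(),a,m.round(4),np.ptp(w,axis=0).round(3),col.round(),"circ",np.round(k[0]+(k[1],),4),"rel",toolrel([k[0][0],k[0][1],.062]).round(1))
cv2.imwrite("pics/%s.png"%sys.argv[2],c["image"][:,:,::-1])
E
python3 wl.py "[.564,.205]" wA
```

```text
clock: 8.2
eef_pos: [0.5712, 0.2069, 0.4015]
eef_rot: [1.0, 0.03, 0.001, -0.001]
ft_force: [0.7, -0.0, 0.2]
width: 0.0663
finger_force: 0.0
clock: 9.0
eef_pos: [0.5718, 0.2037, 0.3619]
eef_rot: [1.0, 0.028, 0.0, -0.0]
ft_force: [-0.3, 0.2, -0.3]
width: 0.0663
finger_force: 0.0
[217.  87.] 64 [0.6498 0.2813 0.0791] [0.008 0.016 0.018] [40. 65. 88.] circ [0.6497 0.2813 0.0091] rel [ 82.  -73.  152.4]
[268.  95.] 100 [0.6474 0.2517 0.079 ] [0.013 0.031 0.018] [40. 60. 79.] circ [0.6474 0.2517 0.0169] rel [ 78.1 -43.6 152.4]
[315. 204.] 3690 [0.5654 0.2085 0.0768] [0.054 0.054 0.013] [169. 170. 173.] circ [0.5653 0.2083 0.0275] rel [ -6.4  -4.9 152.3]
```

```bash
python3 -m pendant '[-6,-4.5,5,0,0,0,20,0,0,0,30,0,0,0,30,0,0,0,27,0,0,0,20,0,0,0,12,0,0,0,8,0]' 85;python3 -m pendant '[0,0,0,0,0,0,0,0,0,0,0,0,0,0,0,0,0,0,0,0,0,0,0,0,0,0,0,0,0,0,0,0]' 0 15; python3 -m pendant '[0,0,-15,0,0,0,-30,0,0,0,-35,0,0,0,-35,0,0,0,-30,0,0,0,-15,0,0,0,0,0,0,0,0,0]'; python3 - <<'E'
from h import *
x=np.array([.9984,.0572,0]);y=np.array([-.0572,.9984,0]);O=np.array([.5453,-.0873,0])
for l in(-.092,0,.092): print(l,toolrel(O-.012*x+l*y+[0,0,.20]).round(1))
E
```

```text
clock: 9.85
eef_pos: [0.5649, 0.2081, 0.2081]
eef_rot: [1.0, 0.028, -0.001, 0.0]
ft_force: [0.3, -0.6, 0.8]
width: 0.075
finger_force: 0.0
clock: 10.65
eef_pos: [0.566, 0.208, 0.2104]
eef_rot: [1.0, 0.028, 0.001, -0.0]
ft_force: [-0.9, -0.5, 6.2]
width: 0.0553
finger_force: 15.1
clock: 11.45
eef_pos: [0.565, 0.2079, 0.3681]
eef_rot: [1.0, 0.028, -0.001, 0.0]
ft_force: [0.1, -0.8, -0.4]
width: 0.0551
finger_force: 15.0
-0.092 [-48.1 385.6  21. ]
0 [-48.2 293.6  21. ]
0.092 [-48.2 201.6  20.9]
```

```bash
python3 -m pendant '[-15,15,0,0,-15,35,0,0,-10,42,0,0,-8,42,0,0,0,45,0,0,0,45,0,0,0,45,0,0,0,45,0,0]'; python3 -m pendant '[0,40,0,0,0,20,0,0,0,8,0,0,0,0,0,0,0,0,0,0,0,0,0,0,0,0,0,0,0,0,0,0]'; python3 - <<'E'
from h import *
x=np.array([.9984,.0572,0]);y=np.array([-.0572,.9984,0]);O=np.array([.5453,-.0873,0])
print(toolrel(O-.012*x-.088*y+[0,0,.074]).round(1))
E
python3 wl.py "[.53,-.17]" wB
```

```text
clock: 12.25
eef_pos: [0.5345, -0.1098, 0.3667]
eef_rot: [1.0, 0.028, -0.002, -0.001]
ft_force: [1.0, 0.5, -1.2]
width: 0.055
finger_force: 15.0
clock: 13.05
eef_pos: [0.5393, -0.1753, 0.3694]
eef_rot: [1.0, 0.029, 0.0, 0.0]
ft_force: [0.2, 0.6, -1.9]
width: 0.0552
finger_force: 15.0
[ -1.1   0.5 148.1]
[220.  85.] 70 [ 0.6191 -0.0946  0.0788] [0.002 0.029 0.017] [80. 82. 83.] circ [ 0.6191 -0.0946  0.0144] rel [ 84.2 -76.1 160.1]
[399. 167.] 762 [ 0.5604 -0.2356  0.079 ] [0.119 0.008 0.018] [124. 127. 128.] circ [ 0.5604 -0.2354  0.0598] rel [ 17.5  61.1 160.1]
[428. 160.] 1717 [ 0.5596 -0.2538  0.0855] [0.121 0.012 0.005] [54. 57. 59.] circ [ 0.5596 -0.2537  0.0608] rel [ 15.6  79.2 160.1]
```

View pics/wB.png

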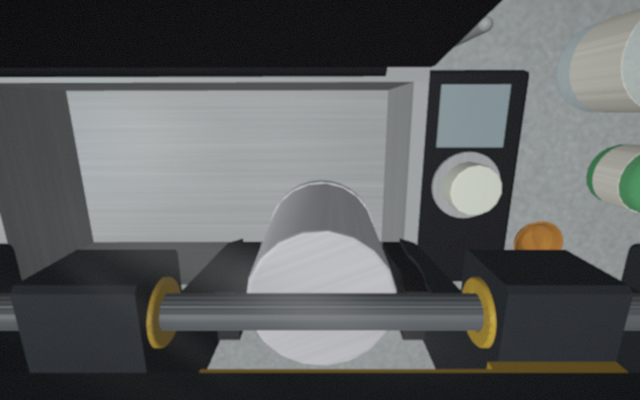

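The beaker is held at (320,290) over the chamber. The -y inner wall is at (399,167), about -149 mm local, which agrees with the model, so I'll lower it.

```bash
python3 -m pendant '[-1,0,20,0,0,0,30,0,0,0,30,0,0,0,25,0,0,0,18,0,0,0,12,0,0,0,7,0,0,0,3,0]'; python3 -m pendant '[0,0,1,0,0,0,0,0,0,0,0,0,0,0,0,0,0,0,0,0,0,0,0,0,0,0,0,0,0,0,0,0]'; python3 -c "
from h import *
print(robot.observe()['ft_force'])"; python3 -m pendant '[0,0,0,0,0,0,0,0,0,0,0,0,0,0,0,0,0,0,0,0,0,0,0,0,0,0,0,0,0,0,0,0]' 73
```

```text
clock: 13.9
eef_pos: [0.5383, -0.1762, 0.224]
eef_rot: [1.0, 0.028, -0.0, -0.0]
ft_force: [-0.3, 0.3, -0.6]
width: 0.0551
finger_force: 15.0
clock: 14.7
eef_pos: [0.5382, -0.1762, 0.2232]
eef_rot: [1.0, 0.028, -0.0, -0.0]
ft_force: [0.3, -0.2, -1.4]
width: 0.055
finger_force: 15.0
[ 0.32249456 -0.15714763 -1.36094601]
clock: 15.5
eef_pos: [0.5382, -0.1762, 0.2232]
eef_rot: [1.0, 0.028, -0.0, -0.0]
ft_force: [0.1, -1.1, -0.5]
width: 0.0643
finger_force: 0.0
```

```bash
python3 -m pendant '[0,0,-10,0,0,0,-25,0,0,0,-35,0,0,0,-35,0,0,0,-30,0,0,-15,-10,0,-12,-40,0,0,-12,-42,0,0]'; python3 -m pendant '[-12,-44,0,0,-12,-44,0,0,-12,-44,0,0,-12,-44,0,0,-12,-44,0,0,-10,-40,0,0,0,-30,0,0,0,-10,0,0]'; python3 -m pendant '[0,0,0,0,0,0,0,0,0,0,0,0,0,0,0,0,0,0,0,0,0,0,0,0,0,0,0,0,0,0,0,0]' 85;python3 wl.py "[.421,.223]" wC
```

```text
clock: 16.3
eef_pos: [0.508, -0.0795, 0.368]
eef_rot: [1.0, 0.028, 0.0, -0.0]
ft_force: [0.1, 1.0, -0.5]
width: 0.0644
finger_force: 0.0
clock: 17.1
eef_pos: [0.4201, 0.2176, 0.3676]
eef_rot: [1.0, 0.03, -0.001, -0.0]
ft_force: [-0.3, 0.0, -1.0]
width: 0.0642
finger_force: 0.0
clock: 17.9
eef_pos: [0.4219, 0.2147, 0.3682]
eef_rot: [1.0, 0.028, -0.0, -0.0]
ft_force: [-0.6, -0.2, -0.4]
width: 0.0751
finger_force: 0.0
[308. 192.] 3597 [0.4228 0.2261 0.0766] [0.054 0.054 0.013] [169. 169. 173.] circ [0.4227 0.2259 0.0276] rel [  1.4 -11.1 158.9]
[287. 287.] 586 [0.337  0.2391 0.0762] [0.012 0.044 0.012] [84. 65. 53.] circ [0.3316 0.2392 0.0221] rel [-88.8 -29.5 158.9]
```

```bash
python3 -m pendant '[1.5,-11,10,0,0,0,25,0,0,0,30,0,0,0,30,0,0,0,27,0,0,0,20,0,0,0,10,0,0,0,7,0]' 85;python3 -m pendant '[0,0,0,0,0,0,0,0,0,0,0,0,0,0,0,0,0,0,0,0,0,0,0,0,0,0,0,0,0,0,0,0]' 0 15; python3 -m pendant '[0,0,-15,0,0,0,-30,0,0,0,-35,0,0,0,-35,0,0,0,-30,0,0,0,-15,0,0,0,0,0,0,0,0,0]'; python3 - <<'E'
from h import *
x=np.array([.9984,.0572,0]);y=np.array([-.0572,.9984,0]);O=np.array([.5453,-.0873,0])
print(toolrel(O-.012*x+.0*y+[0,0,.074]).round(1))
E
```

```text
clock: 18.75
eef_pos: [0.4224, 0.2262, 0.2081]
eef_rot: [1.0, 0.029, -0.001, 0.0]
ft_force: [1.0, -0.2, -0.2]
width: 0.0755
finger_force: 0.0
clock: 19.55
eef_pos: [0.4233, 0.226, 0.2101]
eef_rot: [1.0, 0.028, 0.001, -0.0]
ft_force: [-1.2, -0.6, 5.8]
width: 0.0554
finger_force: 15.1
clock: 20.35
eef_pos: [0.4223, 0.2258, 0.3685]
eef_rot: [1.0, 0.028, -0.0, 0.0]
ft_force: [-0.3, -1.1, -1.8]
width: 0.0554
finger_force: 15.0
[ 93.3 319.5 147.1]
```

```bash
python3 -m pendant '[8,25,0,0,12,40,0,0,12,42,0,0,12,42,0,0,12,42,0,0,12,42,0,0,12,40,0,0,10,30,0,0]'; python3 -m pendant '[3,16,0,0,0,0,0,0,0,0,0,0,0,0,0,0,0,0,0,0,0,0,0,0,0,0,0,0,0,0,0,0]'; python3 - <<'E'
from h import *
x=np.array([.9984,.0572,0]);y=np.array([-.0572,.9984,0]);O=np.array([.5453,-.0873,0])
print(toolrel(O-.012*x+.0*y+[0,0,.074]).round(1))
E
```

```text
clock: 21.15
eef_pos: [0.5296, -0.0738, 0.3669]
eef_rot: [1.0, 0.028, -0.002, -0.001]
ft_force: [-0.3, -0.1, -2.0]
width: 0.0554
finger_force: 15.0
clock: 21.95
eef_pos: [0.5336, -0.087, 0.3694]
eef_rot: [1.0, 0.029, 0.0, 0.0]
ft_force: [-0.6, -0.6, -1.5]
width: 0.0556
finger_force: 15.0
[ -0.5   0.9 148.1]
```

```bash
python3 -m pendant '[0,1,20,0,0,0,30,0,0,0,30,0,0,0,25,0,0,0,18,0,0,0,12,0,0,0,7,0,0,0,5,0]'; python3 -m pendant '[0,0,1,0,0,0,0,0,0,0,0,0,0,0,0,0,0,0,0,0,0,0,0,0,0,0,0,0,0,0,0,0]';  python3 -m pendant '[0,0,0,0,0,0,0,0,0,0,0,0,0,0,0,0,0,0,0,0,0,0,0,0,0,0,0,0,0,0,0,0]' 73;  python3 -m pendant '[0,0,-10,0,0,0,-25,0,0,0,-35,0,0,0,-35,0,0,0,-30,0,0,-15,-10,0,-5,-40,0,0,-8,-42,0,0]' 73; python3 - <<'E'
from h import *
c=cams.read_camera("top")
for ce,a,w,col in blobs(c,.066,.1,(.2,.62,.12,.6)):
    print(ce.round(),a,((w.max(0)+w.min(0))/2).round(3),col.round())
print(toolrel([.466,.468,.22]))
E
```

```text
clock: 22.75
eef_pos: [0.534, -0.0884, 0.2222]
eef_rot: [1.0, 0.028, 0.0, 0.0]
ft_force: [-0.5, -0.4, -0.9]
width: 0.0555
finger_force: 15.0
clock: 23.55
eef_pos: [0.5342, -0.0885, 0.2219]
eef_rot: [1.0, 0.028, 0.001, 0.0]
ft_force: [1.0, -0.2, 5.1]
width: 0.0552
finger_force: 15.0
clock: 24.35
eef_pos: [0.5337, -0.0883, 0.2212]
eef_rot: [1.0, 0.028, -0.0, -0.0]
ft_force: [0.3, 0.3, 1.6]
width: 0.0644
finger_force: 0.0
clock: 25.15
eef_pos: [0.5148, 0.009, 0.3662]
eef_rot: [1.0, 0.027, 0.0, -0.0]
ft_force: [-0.1, 1.2, -1.0]
width: 0.0642
finger_force: 0.0
[197. 216.] 193 [0.463 0.465 0.079] [145. 147. 152.]
[167. 225.] 189 [0.438 0.574 0.081] [141.  32.  31.]
[194. 247.] 198 [0.354 0.476 0.078] [165. 105. 127.]
[262. 254.] 187 [0.313 0.235 0.079] [90. 60. 38.]
[-1.96582567e+01 -4.54918218e+02  1.03761732e-01]
```

```bash
python3 -m pendant '[-5,-30,0,0,-5,-42,0,0,-5,-44,0,0,-5,-44,0,0,0,-44,0,0,0,-44,0,0,0,-44,0,0,0,-44,0,0]' 85; python3 -m pendant '[0,-44,0,0,0,-42,0,0,0,-25,0,0,0,-8,0,0,0,0,0,0,0,0,0,0,0,0,0,0,0,0,0,0]' 85;python3 wl.py "[.466,.468]" wD
```

```text
clock: 26.0
eef_pos: [0.4748, 0.3444, 0.3653]
eef_rot: [1.0, 0.029, -0.001, 0.0]
ft_force: [0.7, 0.1, 0.1]
width: 0.0752
finger_force: 0.0
clock: 26.8
eef_pos: [0.4699, 0.4598, 0.3664]
eef_rot: [1.0, 0.028, 0.0, 0.0]
ft_force: [-0.2, -0.0, 0.2]
width: 0.0751
finger_force: 0.0
[311. 198.] 3609 [0.4665 0.4683 0.0765] [0.054 0.054 0.013] [167. 168. 172.] circ [0.4661 0.4686 0.0277] rel [ -3.3  -8.8 157.2]
[203. 223.] 304 [0.4409 0.5553 0.0764] [0.031 0.005 0.013] [128.  17.  14.] circ [0.4409 0.5579 0.0154] rel [-23.5 -99.4 157.2]
[292. 291.] 168 [0.3803 0.481  0.0752] [0.007 0.032 0.01 ] [103.  72.  82.] circ [0.3778 0.481  0.0161] rel [-90.8 -26.2 157.1]
```

```bash
python3 -m pendant '[-3.5,-9,8,0,0,0,25,0,0,0,30,0,0,0,30,0,0,0,27,0,0,0,20,0,0,0,10,0,0,0,7,0]' 85;python3 -m pendant '[0,0,0,0,0,0,0,0,0,0,0,0,0,0,0,0,0,0,0,0,0,0,0,0,0,0,0,0,0,0,0,0]' 0 15; python3 -m pendant '[0,0,-15,0,0,0,-30,0,0,0,-35,0,0,0,-35,0,0,0,-30,0,0,0,-15,0,0,0,0,0,0,0,0,0]'; python3 - <<'E'
from h import *
x=np.array([.9984,.0572,0]);y=np.array([-.0572,.9984,0]);O=np.array([.5453,-.0873,0])
print(toolrel(O-.012*x+.088*y+[0,0,.074]).round(1))
E
```

```text
clock: 27.65
eef_pos: [0.4651, 0.4697, 0.2081]
eef_rot: [1.0, 0.028, -0.001, 0.0]
ft_force: [0.5, -0.3, -0.4]
width: 0.0749
finger_force: 0.0
clock: 28.45
eef_pos: [0.4659, 0.47, 0.2104]
eef_rot: [1.0, 0.028, 0.001, -0.001]
ft_force: [-0.4, -1.3, 5.3]
width: 0.0554
finger_force: 15.0
clock: 29.25
eef_pos: [0.4651, 0.4694, 0.3679]
eef_rot: [1.0, 0.028, -0.001, 0.0]
ft_force: [0.2, -0.2, -1.5]
width: 0.0557
finger_force: 15.0
[ 36.9 472.1 147. ]
```

```bash
python3 -m pendant '[3,30,0,0,3,42,0,0,3,44,0,0,3,44,0,0,4,44,0,0,4,44,0,0,4,44,0,0,4,44,0,0]'; python3 -m pendant '[4,44,0,0,4,42,0,0,0,32,0,0,0,14,0,0,0,4,0,0,0,0,0,0,0,0,0,0,0,0,0,0]'; python3 - <<'E'
from h import *
x=np.array([.9984,.0572,0]);y=np.array([-.0572,.9984,0]);O=np.array([.5453,-.0873,0])
print(toolrel(O-.012*x+.088*y+[0,0,.074]).round(1))
E
```

```text
clock: 30.05
eef_pos: [0.5116, 0.1341, 0.3667]
eef_rot: [1.0, 0.028, -0.002, -0.0]
ft_force: [0.5, -0.0, -1.0]
width: 0.0555
finger_force: 15.0
clock: 30.85
eef_pos: [0.528, 0.0018, 0.369]
eef_rot: [1.0, 0.029, -0.0, -0.0]
ft_force: [-0.1, -1.5, -2.1]
width: 0.0558
finger_force: 15.0
[  0.2   2.1 147.7]
```

```bash
python3 -m pendant '[0,1,20,0,0,0,30,0,0,0,30,0,0,0,25,0,0,0,18,0,0,0,12,0,0,0,7,0,0,0,5,0]'; python3 -m pendant '[0,0,0,0,0,0,0,0,0,0,0,0,0,0,0,0,0,0,0,0,0,0,0,0,0,0,0,0,0,0,0,0]' 73;  python3 -m pendant '[0,0,-10,0,0,0,-25,0,0,0,-35,0,0,0,-35,0,0,0,-35,0,-10,0,-35,0,-25,0,-25,0,-40,0,-10,0]' 73;python3 -m pendant '[-35,20,-10,0,-15,30,0,0,0,28,0,0,0,10,0,0,0,0,0,0,0,0,0,0,0,0,0,0,0,0,0,0]'; python3 - <<'E'
from h import *
c=cams.read_camera("wrist");d=cams.read_camera("scene")
cv2.imwrite("pics/in.png",np.hstack([cv2.resize(c["image"],(400,250)),cv2.resize(d["image"][100:300,200:520],(400,250))])[:,:,::-1])
np.savez("w5.npz",**c)
x=np.array([.9984,.0572,0]);O=np.array([.5453,-.0873,0])
print(robot.observe()["eef_pos"])
E
```

```text
clock: 31.65
eef_pos: [0.5285, -0.0002, 0.2222]
eef_rot: [1.0, 0.029, 0.0, 0.0]
ft_force: [-3.1, -4.4, 13.5]
width: 0.0556
finger_force: 15.2
clock: 32.45
eef_pos: [0.5282, -0.0005, 0.2222]
eef_rot: [1.0, 0.028, 0.0, 0.0]
ft_force: [-0.2, -0.3, -0.6]
width: 0.0644
finger_force: 0.0
clock: 33.25
eef_pos: [0.4538, -0.005, 0.4361]
eef_rot: [1.0, 0.029, 0.003, 0.001]
ft_force: [-0.3, -0.6, -0.2]
width: 0.064
finger_force: 0.0
clock: 34.05
eef_pos: [0.4086, -0.0946, 0.4421]
eef_rot: [1.0, 0.029, -0.0, -0.0]
ft_force: [-0.7, 0.7, 0.2]
width: 0.0643
finger_force: 0.0
[ 0.40854817 -0.09481264  0.44211055]
```

View pics/in.png

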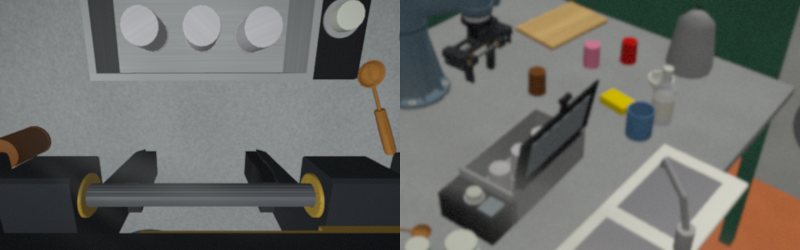

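All three beakers stand upright in the chamber (left half: tops at (140,25), (202,25), (264,27)), and the lid is open. I'll go above the handle.

```bash
python3 -m pendant '[10,0,-20,0,20,0,-30,0,30,0,-28,0,35,0,0,0,35,0,0,0,30,0,0,0,15,0,0,0,0,0,0,0]' ; python3 -m pendant '[0,0,0,0,0,0,0,0,0,0,0,0,0,0,0,0,0,0,0,0,0,0,0,0,0,0,0,0,0,0,0,0]'; python3 - <<'E'
from h import *
c=cams.read_camera("wrist");cv2.imwrite("pics/hd.png",c["image"][:,:,::-1]);w=cloud(c)
H=np.array([.6667,-.0804,.3117]);print(proj(c,H),toolrel(H))
m=(w[...,2]>.305)&(w[...,2]<.33)
if m.any(): print(w[m].min(0),w[m].max(0),w[m].mean(0))
np.savez("w6.npz",**c)
E
```

```text
clock: 34.95
eef_pos: [0.5846, -0.085, 0.519]
eef_rot: [1.0, 0.029, -0.001, -0.0]
ft_force: [0.5, -0.6, 0.7]
width: 0.0641
finger_force: 0.0
clock: 35.75
eef_pos: [0.5831, -0.0856, 0.5202]
eef_rot: [1.0, 0.028, -0.0, 0.0]
ft_force: [-0.3, -0.9, 1.0]
width: 0.0644
finger_force: 0.0
[321.13395077  74.78779529] [83.72520567 -0.38619953 61.19554549]
[ 0.65515855 -0.09658388  0.31185025] [ 0.6748937  -0.06180025  0.32309546] [ 0.66442988 -0.07922974  0.31935774]
```

View pics/hd.png

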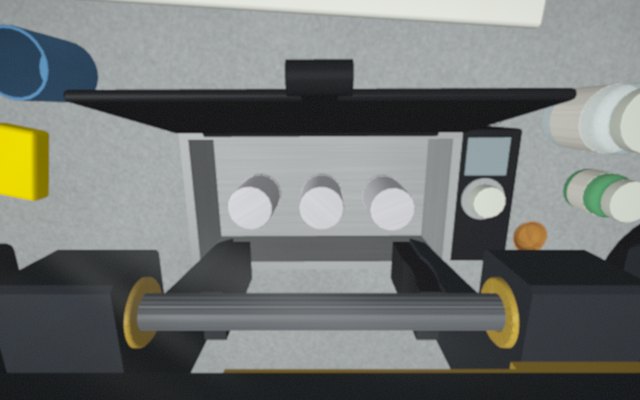

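The handle is at (320,76) and its 3D extent matches the model at the open stop. I'll grip it.

```bash
python3 -m pendant '[15,-1,0,0,25,0,0,0,25,0,0,0,13,0,5,0,4.5,0,15,0,0,0,20,0,0,0,14,0,0,0,6,0]' ; python3 -m pendant '[0,0,0,0,0,0,0,0,0,0,0,0,0,0,0,0,0,0,0,0,0,0,0,0,0,0,0,0,0,0,0,0]' 0 20; python3 -c "
from h import *
d=toolrel([.6302,-.0825,.11]);print(d,np.arctan2(d[2],-d[0]),np.hypot(d[0],d[2]))"
```

```text
clock: 36.6
eef_pos: [0.6648, -0.0798, 0.4574]
eef_rot: [1.0, 0.028, -0.002, -0.001]
ft_force: [-1.1, 0.3, -0.1]
width: 0.0642
finger_force: 0.0
clock: 37.4
eef_pos: [0.6656, -0.08, 0.4613]
eef_rot: [1.0, 0.028, 0.001, 0.0]
ft_force: [-0.2, -0.5, 5.4]
width: 0.0338
finger_force: 20.0
[-36.01433233   0.22608391 203.96861393] 1.3960296495625735 207.123701209207
```

```bash
python3 -c "
import numpy as np
t=np.r_[1.745:0.345:29j,0.345:0:13j][np.r_[0:29,30:42]]
p=np.round(205*np.c_[-np.cos(t),-np.sin(t)],1)
d=np.diff(p,axis=0).round(1)
for i in range(0,40,8): print(t[i],','.join(f'{a:g},0,{b:g},0' for a,b in d[i:i+8]))"
```

```text
1.745 -10.1,0,-1.5,0,-10.2,0,-1,0,-10.2,0,-0.5,0,-10.3,0,0,0,-10.2,0,0.5,0,-10.2,0,1,0,-10.2,0,1.6,0,-10,0,2,0
1.3450000000000002 -9.9,0,2.5,0,-9.8,0,3.1,0,-9.6,0,3.5,0,-9.5,0,4,0,-9.2,0,4.5,0,-9,0,4.9,0,-8.7,0,5.4,0,-8.5,0,5.7,0
0.9450000000000001 -8.1,0,6.3,0,-7.9,0,6.6,0,-7.5,0,7,0,-7.1,0,7.3,0,-6.8,0,7.7,0,-6.3,0,8.1,0,-6,0,8.3,0,-5.5,0,8.6,0
0.5449999999999999 -5.1,0,8.9,0,-4.6,0,9.2,0,-4.2,0,9.3,0,-3.7,0,9.6,0,-1.9,0,5.5,0,-1.8,0,5.7,0,-1.6,0,5.6,0,-1.4,0,5.8,0
0.22999999999999998 -1.3,0,5.7,0,-1.1,0,5.8,0,-0.9,0,5.8,0,-0.7,0,5.9,0,-0.6,0,5.8,0,-0.5,0,5.9,0,-0.2,0,5.9,0,-0.1,0,5.9,0
```

```bash
python3 -m pendant '[-10.1,0,-1.5,0,-10.2,0,-1,0,-10.2,0,-0.5,0,-10.3,0,0,0,-10.2,0,0.5,0,-10.2,0,1,0,-10.2,0,1.6,0,-10,0,2,0]'
python3 -m pendant '[-9.9,0,2.5,0,-9.8,0,3.1,0,-9.6,0,3.5,0,-9.5,0,4,0,-9.2,0,4.5,0,-9,0,4.9,0,-8.7,0,5.4,0,-8.5,0,5.7,0]'
python3 -c "
from h import *
d=toolrel([.6302,-.0825,.11]);print(d,np.arctan2(d[2],d[0]),np.hypot(d[0],d[2]))"
```

```text
clock: 38.2
eef_pos: [0.5833, -0.0849, 0.4586]
eef_rot: [1.0, 0.028, 0.0, 0.001]
ft_force: [-0.5, -3.1, 4.6]
width: 0.0336
finger_force: 20.0
clock: 39.0
eef_pos: [0.5089, -0.0893, 0.4229]
eef_rot: [1.0, 0.028, -0.001, 0.001]
ft_force: [0.9, -7.8, -4.3]
width: 0.0337
finger_force: 20.0
[122.14302437  -0.25155472 165.37285869] 0.9346365862895601 205.58964174628366
```

```bash
python3 -m pendant '[-8.1,0,6.3,0,-7.9,0,6.6,0,-7.5,0,7,0,-7.1,0,7.3,0,-6.8,0,7.7,0,-6.3,0,8.1,0,-6,0,8.3,0,-5.5,0,8.6,0]'
python3 -m pendant '[-5.1,0,8.9,0,-4.6,0,9.2,0,-4.2,0,9.3,0,-3.7,0,9.6,0,-1.9,0,5.5,0,-1.8,0,5.7,0,-1.6,0,5.6,0,-1.4,0,5.8,0]'
python3 -c "
from h import *
d=toolrel([.6302,-.0825,.11]);print(d,np.arctan2(d[2],d[0]),np.hypot(d[0],d[2]))"
```

```text
clock: 39.8
eef_pos: [0.4545, -0.0923, 0.3631]
eef_rot: [1.0, 0.028, 0.0, 0.001]
ft_force: [5.3, -7.8, -5.7]
width: 0.0339
finger_force: 20.0
clock: 40.6
eef_pos: [0.4307, -0.0937, 0.3044]
eef_rot: [1.0, 0.028, 0.001, 0.001]
ft_force: [3.9, -6.5, -2.3]
width: 0.0336
finger_force: 20.0
[199.47731305  -0.250806    47.51076248] 0.2338198646962749 205.0572382814453
```

```bash
python3 -m pendant '[-1.3,0,5.7,0,-1.1,0,5.8,0,-0.9,0,5.8,0,-0.7,0,5.9,0,-0.6,0,5.8,0,-0.5,0,5.9,0,-0.2,0,5.9,0,-0.1,0,4,0]'
python3 -m pendant '[0,0,1.5,0,0,0,1,0,0,0,0,0,0,0,0,0,0,0,0,0,0,0,0,0,0,0,0,0,0,0,0,0]'
python3 -c "
from h import *
d=toolrel([.6302,-.0825,.11]);print(d,np.arctan2(d[2],d[0]),np.hypot(d[0],d[2]))"
```

```text
clock: 41.4
eef_pos: [0.4257, -0.094, 0.2605]
eef_rot: [1.0, 0.028, 0.001, 0.001]
ft_force: [-5.3, -2.2, 28.5]
width: 0.0336
finger_force: 20.0
clock: 42.2
eef_pos: [0.4259, -0.094, 0.26]
eef_rot: [1.0, 0.029, 0.001, 0.001]
ft_force: [-5.6, -1.8, 25.7]
width: 0.0335
finger_force: 20.0
[ 2.04259184e+02 -8.98195868e-02  3.16653703e+00] 0.015501302523890413 204.28372691334172
```

```bash
python3 -m pendant '[0,0,-2,0,0,0,0,0,0,0,0,0,0,0,0,0,0,0,-10,0,0,0,-30,0,0,0,-40,0,0,0,-30,0]' 70
python3 -m pendant '[15,15,0,0,20,30,0,0,20,38,0,0,10,38,0,0,0,35,0,0,0,20,0,0,0,5,0,0,0,0,0,0]' 0
python3 - <<'E'
from h import *
c=cams.read_camera("wrist");cv2.imwrite("pics/btn.png",c["image"][:,:,::-1]);np.savez("w7.npz",**c);w=cloud(c)
m=(c["image"].min(-1)>150)&(w[...,2]>.098)&(w[...,2]<.112)&(w[...,1]<-.25)&(w[...,1]>-.32)
k=cv2.minEnclosingCircle(w[m][:,:2].astype(np.float32));print(m.sum(),k,np.median(w[m][:,2]),toolrel([k[0][0],k[0][1],.106],off=.166))
b=blobs(c,.09,.13,(.43,.66,-.26,.09),200)
for ce,a,q,col in b: print(ce,a,q.min(0),q.max(0),np.median(q,0))
# lid tilt: plane fit of lid top
q=w[(w[...,0]>.46)&(w[...,0]<.61)&(w[...,1]>-.2)&(w[...,1]<.05)&(w[...,2]>.1)&(w[...,2]<.14)]
if len(q)>50: print("plane",np.linalg.lstsq(np.c_[q[:,:2],np.ones(len(q))],q[:,2],rcond=None)[0],len(q))
E
```

```text
clock: 43.0
eef_pos: [0.4254, -0.0934, 0.3722]
eef_rot: [1.0, 0.028, 0.001, 0.0]
ft_force: [0.1, -0.0, 0.1]
width: 0.062
finger_force: 0.0
clock: 43.8
eef_pos: [0.5003, -0.2704, 0.3696]
eef_rot: [1.0, 0.028, -0.0, -0.0]
ft_force: [-0.2, 0.9, 0.2]
width: 0.001
finger_force: 0.0
2331 ((0.5648553371429443, -0.27459463477134705), 0.03351767361164093) 0.10644453923304004 [64.30405483  8.92276896 97.5679589 ]
[144.83487696 126.21029116] 73636 [ 0.43000776 -0.25114094  0.09005671] [ 0.63676406 -0.0366823   0.11920609] [ 0.5495693  -0.14852996  0.11539408]
[299.43093923  76.38674033] 362 [ 0.57511955 -0.25401556  0.09000266] [ 0.60141507 -0.24621153  0.11490387] [ 0.58695714 -0.2502615   0.1050507 ]
plane [0.0026091  0.00011743 0.11435622] 48711
```

View pics/btn.png

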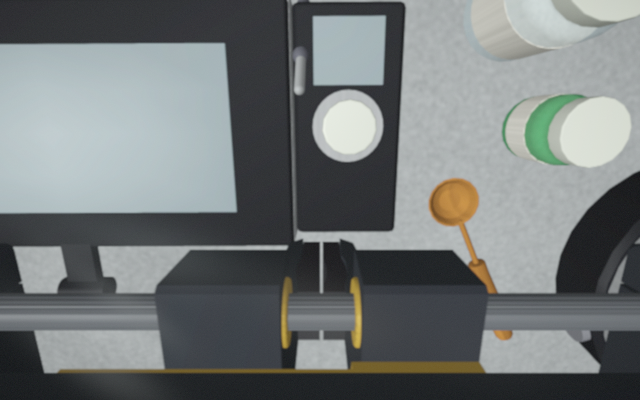

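The lid lies flat (shut) and the button cap is at (349,127); the mask had merged it with the metal latch at (299,70).

```bash
python3 -c "
from h import *
c=dict(np.load('w7.npz'));w=cloud(c);B=ray(c,349.5,127,.106);print(B,w[127,349],toolrel([B[0],B[1],.106],off=.166))"
```

```text
[ 0.55611745 -0.28627482  0.106     ] [ 0.55610037 -0.28592479  0.10605712] [54.91743215 20.08827351 97.56007176]
```

```bash
python3 -m pendant '[15,5,10,0,20,8,15,0,15,5,18,0,5,2,18,0,0,0,14,0,0,0,8,0,0,0,3,0,0,0,0,0]' 0
python3 -m pendant '[0,0,2,0,0,0,2,0,0,0,2,0,0,0,2,0,0,0,0,0,0,0,0,0,0,0,0,0,0,0,0,0]'
python3 -c "
from h import *
print(toolrel([.5561,-.2861,.106],off=.166),robot.observe()['ft_force'])"
```

```text
clock: 44.65
eef_pos: [0.5563, -0.287, 0.2839]
eef_rot: [1.0, 0.029, -0.0, -0.0]
ft_force: [-0.4, -0.6, 0.5]
width: 0.0003
finger_force: 0.0
clock: 45.45
eef_pos: [0.5566, -0.2874, 0.2758]
eef_rot: [1.0, 0.028, 0.0, 0.0]
ft_force: [0.6, -0.6, -0.0]
width: 0.0006
finger_force: 0.0
[-0.44236113 -1.33449885  3.81278218] [ 0.63483027 -0.61593715 -0.01596811]
```

```bash
python3 -m pendant '[0,0,2,0,0,0,1.5,0,0,0,1.5,0,0,0,1,0,0,0,1,0,0,0,0.5,0,0,0,0,0,0,0,0,0]'
for i in 1 2 3; do python3 -c "
from h import *
for _ in range(1): print(robot.observe()['ft_force'],robot.observe()['eef_pos'][2]-.166)"; done
```

```text
clock: 46.25
eef_pos: [0.5566, -0.2874, 0.2683]
eef_rot: [1.0, 0.028, 0.0, 0.0]
ft_force: [-0.7, 0.1, 2.6]
width: 0.0004
finger_force: 1.2
[-0.6980079   0.0577748   2.57552905] 0.10233540840548419
[-0.6980079   0.0577748   2.57552905] 0.10233540840548419
[-0.6980079   0.0577748   2.57552905] 0.10233540840548419
```

```bash
python3 -m pendant '[0,0,0.6,0,0,0,0.6,0,0,0,0.6,0,0,0,0,0,0,0,0,0,0,0,0,0,0,0,0,0,0,0,0,0]'
```

```text
clock: 47.05
eef_pos: [0.5566, -0.2874, 0.2665]
eef_rot: [1.0, 0.028, 0.0, 0.0]
ft_force: [-0.8, 0.1, 2.8]
width: 0.0006
finger_force: 1.6
```

```bash
python3 -m pendant '[0,0,0.4,0,0,0,0,0,0,0,0,0,0,0,0,0,0,0,0,0,0,0,0,0,0,0,0,0,0,0,0,0]'
```

```text
clock: 47.85
eef_pos: [0.5566, -0.2874, 0.2665]
eef_rot: [1.0, 0.028, 0.0, 0.0]
ft_force: [-1.6, 0.8, 5.5]
width: 0.0006
finger_force: 2.8
```

The force rose from 2.8 to 5.5 N with no further travel, so the button is at the halfway stop. I'll hold it there, then press fully.

```bash
for i in 1 2 3; do python3 -m pendant '[0,0,0,0,0,0,0,0,0,0,0,0,0,0,0,0,0,0,0,0,0,0,0,0,0,0,0,0,0,0,0,0]'|egrep 'clock|eef_pos|ft'; done
python3 -m pendant '[0,0,1,0,0,0,1.5,0,0,0,1.5,0,0,0,1.5,0,0,0,1,0,0,0,1,0,0,0,0.5,0,0,0,0,0]'
```

```text
clock: 48.65
eef_pos: [0.5566, -0.2874, 0.2664]
ft_force: [-2.0, 1.3, 5.9]
clock: 49.45
eef_pos: [0.5566, -0.2874, 0.2665]
ft_force: [-1.1, 1.3, 5.2]
clock: 50.25
eef_pos: [0.5566, -0.2874, 0.2664]
ft_force: [-1.8, 1.9, 6.0]
clock: 51.05
eef_pos: [0.5568, -0.2874, 0.2602]
eef_rot: [1.0, 0.029, 0.0, 0.0]
ft_force: [-6.1, 5.0, 16.3]
width: -0.0001
finger_force: 8.4
```

It's fully down: 6.2 mm further and 16 N against the bottom stop. I'll release and clear.

```bash
python3 -m pendant '[0,0,0,0,0,0,-3,0,0,0,-5,0,0,0,-10,0,0,0,-25,0,0,0,-35,0,0,0,-35,0,0,0,-20,0]'
python3 -m pendant '[-20,0,-20,0,-40,0,-10,0,-40,0,0,0,-30,0,0,0,-10,0,0,0,0,0,0,0,0,0,0,0,0,0,0,0]'
python3 - <<'E'
from h import *
c=cams.read_camera("wrist");w=cloud(c);p=proj(c,[.5561,-.2861,.106]).astype(int);print("btn z",np.nanmedian(w[p[1]-3:p[1]+4,p[0]-3:p[0]+4,2]))
d=cams.read_camera("top");e=cams.read_camera("scene")
cv2.imwrite("pics/end.png",np.hstack([cv2.resize(d["image"][100:300,120:480],(400,300)),cv2.resize(e["image"][80:340,160:520],(400,300))])[:,:,::-1])
q=cloud(e);m=(q[...,0]>.46)&(q[...,0]<.61)&(q[...,1]>-.2)&(q[...,1]<.05)&(q[...,2]>.09)&(q[...,2]<.14)
print("lid plane",np.linalg.lstsq(np.c_[q[m][:,:2],np.ones(m.sum())],q[m][:,2],rcond=None)[0],m.sum(),robot.observe()["ft_force"])
E
```

```text
clock: 51.85
eef_pos: [0.5568, -0.2876, 0.3941]
eef_rot: [1.0, 0.028, 0.001, 0.001]
ft_force: [-0.1, -0.4, 0.0]
width: 0.0005
finger_force: 0.0
clock: 52.65
eef_pos: [0.4177, -0.2953, 0.4209]
eef_rot: [1.0, 0.029, 0.0, -0.0]
ft_force: [-0.1, 0.8, -0.6]
width: 0.0005
finger_force: 0.0
btn z 0.1062507615685448
lid plane [ 0.0015944  -0.0007929   0.11628584] 2257 [-0.74467836  0.00418065 -0.32447679]
```

View pics/end.png

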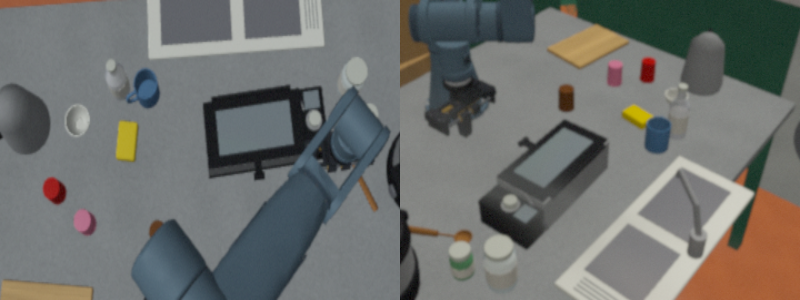

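The lid is shut, the button is back up at 106 mm, no grey beaker is left on the worktop, and the bystanders haven't moved.

```bash
python3 -c "
from station import robot
print(robot.hand_in())"
```

```text
the job is handed in; nothing more can be done
None
```

The job is handed in: all three metal beakers stand mouth down in the steriliser, the lid was held back by its handle until shut, and the button was held about 2.4 s at its halfway stop, then pressed fully and let up; nothing else on the worktop moved.

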